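Hold the rail bolt behind its bracket

ROBOT

A 6-joint arm with a two-finger parallel gripper is mounted at the origin on a cart in front of the work surface, level with it; the furniture and walls round the work are solid. World frame = base frame: x ahead of the robot, y to its left, z up, the work surface at z = 0. Lengths are in m, angles in rad, forces in N, time in s.
With the tool pointing down it reaches from about 0.25 to 0.8 m from the base axis. Payload 3.9 kg.
Tool frame: the origin (TCP) lies at the very end of the fingers, on their centre line; the grasp point (between the pads) lies 19 mm behind it (robot.grip_depth is the distance from the TCP to the grasp point, in m); z points along the fingers, y is the line along which they close (so a half turn about z gives the same grasp; the last joint's range is limited). The gripper opens to 85 mm and grips with 20 to 120 N. Pads are 22 mm wide; open, the fingers measure 114 mm over their backs; the gripper's body (76 mm by 85 mm) begins 54 mm behind the grasp point. The pads swing forward as they close: fully open they stand 13 mm farther back than shut.
Start: joints at [1.287, 0.26, -0.138, 1.173, 0, 1.571], TCP at [0.147, 0.504, 0.231] pointing down, gripper open.
Joint ranges: [-2.78, 2.78], [-0.83, 1.72], [-1.28, 1.37], [-1.9, 2.12], [-1.57, 1.48], [-3.14, 3.14]. Speed limits (rad/s): [2.57, 2.57, 3.14, 3.14, 3.14, 3.14].

INTERFACE

Orientations are given as a rotation vector (axis times angle).
In Python, from station import robot, cams gives the robot as it stands.
- The arm moves only by the tool move_arm, never from a script. Its argument "plan" is a list of rows, each a list of 5 numbers: the opening, from 0 (shut) to 1 (fully open), then the shift along the tool's x, y, z as a fraction of full scale, then the turn about the tool's z as a fraction of full scale. A call has 1 to 5 rows; each row shifts and turns the commanded pose from where the row before left it, along the tool's axes as they then stand; what a row does not reach is not made up. Full scale, the value 1, is 25 cm for a shift and 180 degrees for a turn. A row lasts 1/10 s, in which the tool goes at most 50 mm and 8.59 degrees, less where a joint would pass 70% of its speed; a pose out of reach is approached as far as the arm can. A call with a number of a shift or a turn outside -1 to 1 is refused whole. A call with a gripper value outside its range is refused whole. The fingers move at their own pace and stop on an object; the grip force is fixed at half the most. Time passes only in rows, so rows that do not move let the fingers close. It gives the time, the measured TCP pose, the force, the opening and the grip force at its end, in the units of the state.
- robot.sense(): the state, without advancing time (a new reading comes with each control period).
- cams.snapshot(name): name is "scene" or "top" or "wrist"; returns the picture (420x560x3 uint8, red, green, blue); there is no depth.
- cams.get_calibration(name): a dict with "fx", "fy", "cx", "cy" (pixels), "D" ([k1, k2, p1, p2, k3] as OpenCV has them; the pictures are not rectified), "extrinsics" (4x4, takes a point from world to camera coordinates). Camera axes: x right, y up, looking along -z (the intrinsics and any distortion apply to the point x, -y, -z); pixel columns grow to the right and rows downward; lengths in m; the calibration is good to about 2 mm. A picture is of the moment at which its call begins: read the wrist's pose just before it. get_calibration takes no time and is no camera call; for the wrist camera it gives the pose at the moment of the call.
- robot.finish_job(): hands the job in; it is judged then, once.
The state is a dict: "time_s": time; "qpos": joint angles; "dq": joint speeds; "joint_efforts": joint torques, N m; "ee_pos": TCP position; "tcp_rot": TCP orientation; "contact_force": force on the tool from outside, world axes, zero at the start; "torque": the same for the moment, N m; "opening": finger opening in m; "grasp_force": force on a finger pad.
Only numpy, scipy, OpenCV 4.12 (cv2) and the standard library are available. Lean on these libraries where they do the work, as an engineer would, in place of code of your own. Each camera call takes 0.05 s, during which the arm holds its last target. There are 200 camera calls.

TASK

The nut of the equipment rail is to be tightened, so its bolt must be kept from turning. Tip up the loose lid of the bracket housing by its tab, about 15 degrees while its far edge still rests on the rim, then lift it off and lower it flat onto the clear worktop to the left of the housing. Then reach down into the narrow gap behind the bracket, grip the hidden bolt head between the fingers so that it stands upright, and finish while still holding it so against its spring; do not knock over or shove the bottles or the tape roll.

Things in the scene. Friction and masses are not known exactly. Their poses are not given: they have to be found in the camera images.
- housing: Grey bracket housing fixed to the worktop: open-topped box 64 mm (x) by 202 mm (y, its long side) by 78 mm high under a loose lid. Origin: middle of the gap, at worktop level; x away from the robot, y along the housing, z up. Front wall = bracket, an 8 mm plate; on its front a steel rail (y +-115 mm) and the backing nut reach to x = -69 mm, below 60 mm height. Ears 4 mm high reach y = +-122 mm.
- gap_mouth (a point): Middle of the mouth of the gap behind the bracket, level with the rim, 78 mm above the worktop; axes as the housing's. The gap is 52 mm wide along x (bracket's inner face at x = -26 mm, rear wall's at +26 mm) and 194 mm long along y; its floor is 72 mm below this point. The bolt head stands in its middle, 32 mm below this point. The lid covers it at first.
- far_rim (a point): Middle of the top outer edge of the housing's rear wall (the side away from the robot), 78 mm above the worktop; the lid can be tipped about this edge, which runs along the housing's y.
- head_centre (a point): Centre of the bolt head, hidden behind the bracket and under the lid, 46 mm above the worktop on the housing's x = y = 0. Flat-sided steel block: 14 mm between its two grip faces (its y), 32 mm tall when upright (its z), 16 mm thick along the bolt (the housing's x). Axes turn with it. Fingers coming straight down on both sides and closing along the housing's y turn it upright.
- bolt (a joint): Turn of the bolt about the housing's x axis, rad: 0 = head upright (grip faces vertical, along the housing's x and z). A spring (about 0.11 N m) turns it to a stop at +0.3, where it leans until it is held, and back again whenever it is let go.
- lid_tab (a point): Grip point on the loose lid: in the upright tab near its near edge, 106 mm above the worktop while seated (34 mm when the lid lies flat on the worktop). Tab 10 mm thick (x), 50 mm wide (y), 36 mm high; the point is 24 mm above the lid plate's top, 12 mm below the tab's top, 58 mm (along x) from the far edge about which the lid tips. Axes as the housing's while seated.
- lid_far (a point): Middle of the lid's far edge at the plate's underside, where it rests on far_rim while seated or tipped.
- lid: The loose lid, 0.2 to 0.33 kg: grey plate 72 mm (x) by 210 mm (y), 4 mm thick, with a skirt 6 mm deep below that seats inside the rim with 2 mm of play. Origin: middle of the skirt's lower edge, 72 mm above the worktop while seated, 0 when lying flat on the worktop; lid_tab is at x = -28, y = 0, z = 34 mm of it.
- white_bottle_mid (a point): Bystander: white bottle with a blue label, 61 mm across, 150 mm tall, standing at the back; the point is half-way up. Leave alone.
- brown_bottle_mid (a point): Bystander: brown bottle, 60 mm across, 142 mm tall, standing at the back; the point is half-way up. Leave alone.
- paper_roll_mid (a point): Bystander: standing white tape roll, 33 mm across, 60 mm tall, right of the housing; the point is half-way up. Leave alone.

How it is judged:
On the way, in this order (a step that is already met when the one before it is completed fails the run):
1. the lid is tipped up by more than 8 degrees with its far edge still within 2 cm of the far rim (angle between lid_tab's own z axis and vertical above 0.14 rad and distance between lid_far and far_rim below 0.02 m), for 0.1 s.
2. the lid is lifted off, 2 cm or more above its seat (height (world z) of lid above 0.092 m and height (world z) of lid_far above 0.098 m), for 0.1 s.
3. the lid has been lowered to the worktop (within 2 cm, level) to the left of the housing, still in the grip (height (world z) of lid below 0.02 m and angle between lid_tab's own z axis and vertical below 0.12 rad and y of lid in the frame of housing above 0.12 m and contact force between lid and the fingers above 1 N), for 0.1 s.
At the end, for the whole second after the job is handed in: The bolt head is held between the fingers (more than 5 N, grasp point within 25 mm of its centre) and within 7 degrees of upright; the lid lies flat and at rest on the worktop left of the housing (its middle more than 12 cm along from the housing's), let go (value of joint bolt between -0.12 and 0.12 rad and contact force between bolt and the fingers above 5 N and distance between the grasp point and head_centre below 0.025 m and height (world z) of lid below 0.006 m and angle between lid_tab's own z axis and vertical below 0.06 rad and linear speed of lid below 0.02 m/s and y of lid in the frame of housing above 0.12 m and contact force between lid and the arm below 0.1 N); the arm keeps its last pose, push and grip.
It fails at once if a bottle or the tape roll is moved by more than 3 cm (distance of any of white_bottle_mid, brown_bottle_mid, paper_roll_mid from where it was at the start of the episode above 0.03 m).
It also fails if it takes over 51 s, if anything falls off the work surface, if the arm or the gripper's body presses on something with over 40 N, if the wrist force passes 120 N, or if a joint passes its speed limit or range.

## Working session

There is one attempt and no reset: what is moved stays moved. The work goes in short steps, Python scripts to look and compute and a tool call to move; the robot and the scene stay as the last step left them, time stands still between calls to the robot, and variables do not carry over. Pictures are saved under pics/ and viewed, at most 10 in all, crops included, and the job is handed in when it is done.

Besides the shell and the picture viewer there is one more tool, called after "Emit:" as a command line: name --pt "numbers of a row" for each row, then --argument value for the rest. move_arm: Moves the arm, as the interface text tells. Its arguments: {"type":"object","properties":{"plan":{"type":"array"}},"required":["plan"]}

```bash
mkdir -p pics; ls; python3 - <<'E'
from station import robot,cams
import cv2,numpy as np
s=robot.sense();print({k:np.round(v,3) for k,v in s.items()}, robot.grip_depth)
for n in("scene","top"):
    c=cams.get_calibration(n);print(n,{k:np.round(v,3).tolist() for k,v in c.items()})
    cv2.imwrite(f"pics/{n}0.png",cams.snapshot(n)[...,::-1])
E
```

```text
pics
{'time_s': np.float64(0.0), 'qpos': array([ 1.287,  0.261, -0.139,  1.173,  0.   ,  1.571]), 'dq': array([-0.001, -0.   ,  0.001, -0.   ,  0.   , -0.   ]), 'joint_efforts': array([-0.0000e+00, -4.0568e+01,  2.5392e+01,  1.9000e-02, -0.0000e+00,
       -0.0000e+00]), 'ee_pos': array([0.147, 0.503, 0.23 ]), 'tcp_rot': array([-4.44e-01, -3.11e+00,  3.00e-03]), 'contact_force': array([ 0.233, -0.7  , -0.191]), 'torque': array([0.008, 0.014, 0.018]), 'grasp_force': np.float64(0.0), 'opening': np.float64(0.085)} 0.0187
scene {'fx': 511.096, 'fy': 511.096, 'cx': 284.419, 'cy': 203.636, 'D': [-0.092, 0.0, 0.0, 0.0, 0.0], 'extrinsics': [[0.42, -0.908, 0.011, -0.226], [0.8, 0.376, 0.468, -0.519], [-0.429, -0.188, 0.883, -0.964], [0.0, 0.0, 0.0, 1.0]]}
top {'fx': 398.715, 'fy': 398.715, 'cx': 280.091, 'cy': 208.104, 'D': [-0.033, 0.0, 0.0, 0.0, 0.0], 'extrinsics': [[-0.024, -0.999, 0.021, 0.014], [0.996, -0.022, 0.087, -0.601], [-0.087, 0.023, 0.996, -1.04], [0.0, 0.0, 0.0, 1.0]]}
```

View pics/top0.png

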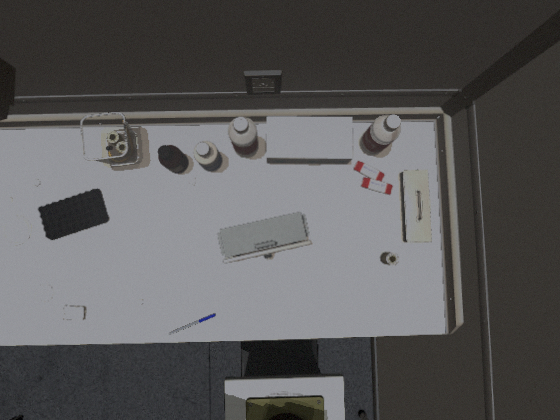

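View pics/scene0.png

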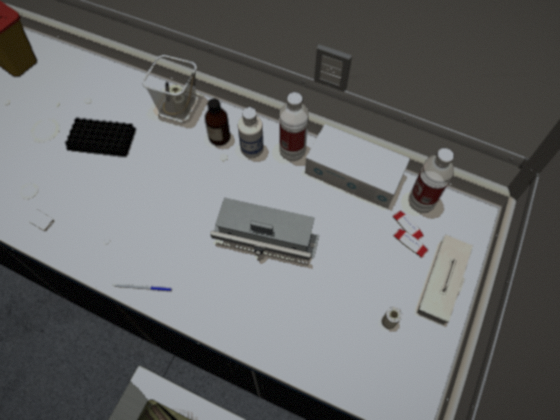

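Top view: grey lid about (218–308, 212–260), tab near (266,244); tape roll (391,259); left of the housing is clear. The scene view agrees (lid around (265,225)). Next I zoom for the lid corners.

```bash
python3 - <<'E'
import cv2,numpy as np
a=cv2.imread("pics/top0.png")[195:275,205:325];b=cv2.imread("pics/scene0.png")[190:270,200:330]
a=cv2.resize(a,(720,480)[:2] if 0 else (600,400)[:2],interpolation=cv2.INTER_CUBIC)
a=cv2.resize(cv2.imread("pics/top0.png")[200:270,208:321],(791,490),interpolation=cv2.INTER_CUBIC)
cv2.imwrite("pics/topz.png",cv2.convertScaleAbs(a,alpha=1.6))
b=cv2.resize(b,(780,480),interpolation=cv2.INTER_CUBIC);cv2.imwrite("pics/scz.png",cv2.convertScaleAbs(b,alpha=1.3))
E
```

```text
(no output)
```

View pics/topz.png

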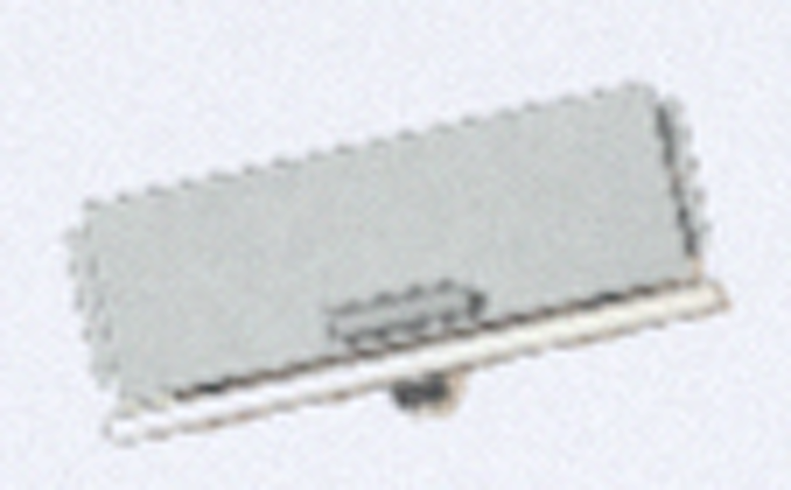

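View pics/scz.png

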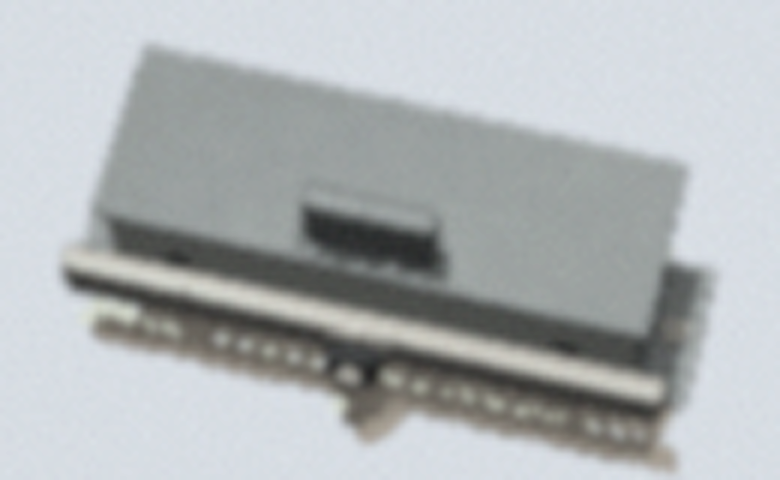

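Lid corners, in the crop's pixels: top (90,205),(655,85),(695,272); scene (148,45),(687,167),(640,335),(98,210). The tab's top is at about (400,305) in top and (372,210) in scene.

```bash
cat >h.py <<'E'
import cv2,numpy as np
def ray(c,uv):
    K=np.array([[c["fx"],0,c["cx"]],[0,c["fy"],c["cy"]],[0,0,1]])
    p=cv2.undistortPoints(np.array(uv,float).reshape(-1,1,2),K,np.array(c["D"],float))[:,0]
    d=np.c_[p[:,0],-p[:,1],-np.ones(len(p))]
    E=np.array(c["extrinsics"]);R=E[:3,:3];return -R.T@E[:3,3],d@R
def onz(c,uv,z):
    o,d=ray(c,uv);return o+d*((z-o[2])/d[:,2])[:,None]
def proj(c,P):
    E=np.array(c["extrinsics"]);q=np.atleast_2d(P)@E[:3,:3].T+E[:3,3];q=q*[1,-1,-1]
    K=np.array([[c["fx"],0,c["cx"]],[0,c["fy"],c["cy"]],[0,0,1]])
    return cv2.projectPoints(q,np.zeros(3),np.zeros(3),K,np.array(c["D"],float))[0][:,0]
E
python3 - <<'E'
from h import *;from station import robot,cams
T=cams.get_calibration("top");S=cams.get_calibration("scene")
f=lambda P,s,o:(np.array(P,float)+.5)/s-.5+o
t=f([(90,205),(655,85),(695,272),(125,400)],7,[208,200]);tt=f([(330,310),(465,283),(480,310),(340,340)],7,[208,200])
s=f([(148,45),(687,167),(640,335),(98,210)],6,[200,190]);st=f([(303,188),(437,212),(437,232),(305,207)],6,[200,190])
for c,a,b in((T,t,tt),(S,s,st)):
    L=onz(c,a,.082);B=onz(c,b,.118);print(L.round(4),B.round(4),L.mean(0),B.mean(0))
    for i,j in((0,1),(3,2),(0,3),(1,2)):print(np.linalg.norm(L[i]-L[j]),np.degrees(np.arctan2(*(L[i]-L[j])[:2])))
print(onz(T,[(391,258)],.06),onz(S,[(393,312)],.06))
c=cams.get_calibration("wrist");E=np.array(c["extrinsics"]);print(c["fx"],(-E[:3,:3].T@E[:3,3]).round(3),E.round(3).tolist())
from scipy.spatial.transform import Rotation as R
print(R.from_rotvec(robot.sense()["tcp_rot"]).as_matrix().round(3))
E
```

```text
[[ 0.5469  0.153   0.082 ]
 [ 0.5855 -0.0515  0.082 ]
 [ 0.5177 -0.064   0.082 ]
 [ 0.4769  0.1414  0.082 ]] [[0.5073 0.066  0.118 ]
 [0.5155 0.0191 0.118 ]
 [0.506  0.0142 0.118 ]
 [0.4969 0.0628 0.118 ]] [0.53176339 0.04473636 0.082     ] [0.50642651 0.04051926 0.118     ]
0.20811993580409707 -10.701085170127708
0.20934410461463185 -11.225865589839092
0.07092035917986879 80.5507834643894
0.06898685386191977 79.5763500771553
[[ 0.547   0.1548  0.082 ]
 [ 0.5862 -0.0497  0.082 ]
 [ 0.517  -0.0611  0.082 ]
 [ 0.4782  0.139   0.082 ]] [[0.5032 0.0655 0.118 ]
 [0.5149 0.0184 0.118 ]
 [0.5079 0.015  0.118 ]
 [0.4968 0.0615 0.118 ]] [0.53208489 0.04574339 0.082     ] [0.5057131  0.04009247 0.118     ]
0.2082306513776411 -10.857903637865554
0.20384322829435259 -10.991060964886438
0.070592767321709 77.10914981278344
0.07009991274762796 80.6819577395399
[[ 0.46204439 -0.28222005  0.06      ]] [[ 0.4643489  -0.28339479  0.06      ]]
307.56125275859614 [0.073 0.526 0.372] [[0.28, 0.96, -0.002, -0.525], [-0.915, 0.266, -0.302, 0.039], [-0.289, 0.086, 0.953, -0.379], [0.0, 0.0, 0.0, 1.0]]
[[-0.96   0.28  -0.   ]
 [ 0.28   0.96  -0.002]
 [-0.    -0.002 -1.   ]]
```

Emit:
move_arm --pt "0.5 0 0 0 0.0436" --pt "0.5 0 0 0 0.0436" --pt "0.5 0 0 0 0.0436" --pt "0.5 0 0 0 0.0436"

```text
time_s: 0.5
ee_pos: [0.1469, 0.5036, 0.2308]
tcp_rot: [1.277, 2.87, -0.002]
contact_force: [0.6, 0.9, -0.2]
opening: 0.0426
grasp_force: 0.0
```

Emit:
move_arm --pt "0.5 0 0 0 0.0436" --pt "0.5 0 0 0 0.0436" --pt "0.5 0 0 0 0.0436" --pt "0.5 0 0 0 0.0436" --pt "0.5 0 0 0 0"

```text
time_s: 1.0
ee_pos: [0.1469, 0.5036, 0.2308]
tcp_rot: [1.999, 2.423, -0.002]
contact_force: [0.3, -0.2, -0.1]
opening: 0.0428
grasp_force: 0.0
```

Emit:
move_arm --pt "0.5 -0.161 0.0817 0 0" --pt "0.5 -0.161 0.0817 0 0" --pt "0.5 -0.161 0.0817 0 0" --pt "0.5 -0.161 0.0817 0 0" --pt "0.5 -0.161 0.0817 0 0"

```text
time_s: 1.5
ee_pos: [0.2861, 0.3242, 0.2312]
tcp_rot: [1.994, 2.427, -0.0]
contact_force: [0.8, 1.3, -0.5]
opening: 0.0429
grasp_force: 0.0
```

Emit:
move_arm --pt "0.5 -0.161 0.0817 0 0" --pt "0.5 -0.161 0.0817 0 0" --pt "0.5 -0.161 0.0817 0 0" --pt "0.5 -0.161 0.0817 0 0"

```text
time_s: 1.9
ee_pos: [0.397, 0.1816, 0.2313]
tcp_rot: [-1.995, -2.427, -0.0]
contact_force: [0.7, 0.9, 0.2]
opening: 0.0425
grasp_force: 0.0
```

Emit:
move_arm --pt "0.5 -0.161 0.0817 0 0" --pt "0.5 -0.161 0.0817 0 0" --pt "0.5 -0.161 0.0817 0 0" --pt "0.5 -0.161 0.0817 0 0" --pt "0.5 0 0 0 0"

```text
time_s: 2.4
ee_pos: [0.5103, 0.0368, 0.2308]
tcp_rot: [2.001, 2.418, 0.0]
contact_force: [0.5, 1.2, 0.3]
opening: 0.0427
grasp_force: 0.0
```

```bash
python3 - <<'E'
from h import *;from station import robot,cams
c=cams.get_calibration("wrist");print(robot.sense()["ee_pos"],robot.sense()["qpos"].round(3))
im=cams.snapshot("wrist")[...,::-1].copy()
psi=np.radians(10.9);ex=np.array([np.cos(psi),np.sin(psi),0]);ey=np.array([-np.sin(psi),np.cos(psi),0]);H=np.array([.534,.0456,0])
P=[H+ex*x+ey*y+[0,0,z] for x,y,z in [(-.038,.105,.082),(.034,.105,.082),(.034,-.105,.082),(-.038,-.105,.082),(-.033,.025,.118),(-.023,.025,.118),(-.023,-.025,.118),(-.033,-.025,.118)]]
q=proj(c,np.array(P));print(q.round(1).tolist())
np.save("q.npy",q)
cv2.imwrite("pics/w1raw.png",im)
for a in q:
    if abs(a).max()<2000: cv2.circle(im,tuple(int(v) for v in a.round()),2,(0,0,255),-1)
cv2.imwrite("pics/w1.png",im)
E
```

```text
[0.51032393 0.03684255 0.23083296] [ 0.073  0.236 -0.172  1.161 -0.002  1.456]
[[266.8, 70.7], [349.4, 70.7], [337.0, 282.3], [270.2, 282.4], [272.3, 169.4], [284.3, 169.4], [284.3, 225.2], [273.0, 225.2]]
```

View pics/w1.png

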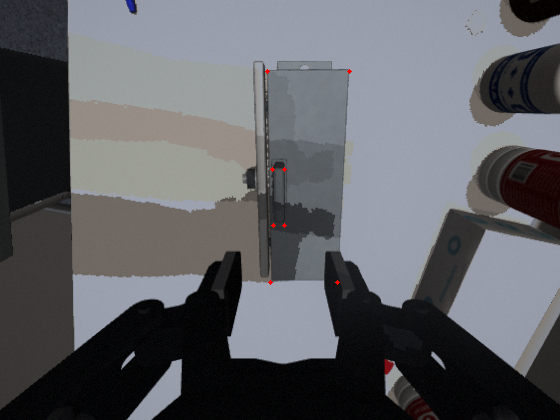

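The projected lid and tab corners (tab about 272–284, 169–225) sit on the pictured lid, so the pose is good to about 2 mm. I descend with the fingers straddling the tab.

Emit:
move_arm --pt "0.5 0.017 0.033 0.15 0" --pt "0.5 0 0 0.15 0" --pt "0.5 0 0 0.15 0" --pt "0.5 0 0 0.114 0" --pt "0.5 0 0 0 0"

```text
time_s: 2.95
ee_pos: [0.5095, 0.0472, 0.0866]
tcp_rot: [-1.991, -2.421, 0.01]
contact_force: [-1.2, -0.1, -0.9]
opening: 0.0426
grasp_force: 0.0
```

```bash
cat >>h.py <<'E'
psi=np.radians(10.9);ex=np.array([np.cos(psi),np.sin(psi),0]);ey=np.array([-np.sin(psi),np.cos(psi),0]);H=np.array([.534,.0456,0])
def hs():
    from station import robot
    from scipy.spatial.transform import Rotation as R
    s=robot.sense();d=s["ee_pos"]-H;m=R.from_rotvec(s["tcp_rot"]).as_matrix()
    print("hous",np.round([d@ex,d@ey,d[2]],4),"head",np.degrees(np.arctan2(m[1,1],m[0,1])).round(2),"f",np.round([s["contact_force"]@ex,s["contact_force"]@ey,s["contact_force"][2]],2),s["opening"],s["grasp_force"],s["time_s"])
E
python3 -c "from h import *;hs()"
```

```text
hous [-0.0237  0.0062  0.0866] head 11.15 f [-1.18  0.09 -0.94] 0.04262319513911128 0.0 2.95
```

Emit:
move_arm --pt "0.5 0 0 0 0" --pt "0.5 0 0 0 0" --pt "0.5 0 0 0 0"

```text
time_s: 3.25
ee_pos: [0.516, 0.0469, 0.0923]
tcp_rot: [1.997, 2.422, 0.004]
contact_force: [0.1, 0.4, 0.7]
opening: 0.0425
grasp_force: 0.0
```

```bash
python3 -c "from h import *;hs()"
```

```text
hous [-0.0175  0.0047  0.0923] head 11.0 f [0.16 0.41 0.75] 0.04251595000404228 0.0 3.25
```

Emit:
move_arm --pt "0.5 0 0.022 0 0" --pt "0.5 0 0 0 0" --pt "0.5 0 0.008 -0.01 0" --pt "0.5 0 0.008 -0.012 0" --pt "0.5 0 0 0 0"

```text
time_s: 3.75
ee_pos: [0.5239, 0.0482, 0.0961]
tcp_rot: [1.999, 2.423, -0.0]
contact_force: [-1.4, -0.5, 0.8]
opening: 0.0426
grasp_force: 0.3
```

Emit:
move_arm --pt "0.5 0 0.01 -0.014 0" --pt "0.5 0 0.01 -0.014 0" --pt "0.5 0 0.005 -0.005 0" --pt "0.5 0 0 0 0" --pt "0.5 0 0 0 0"

```text
time_s: 4.25
ee_pos: [0.5273, 0.049, 0.1036]
tcp_rot: [-1.997, -2.421, 0.006]
contact_force: [-5.7, -2.5, 0.8]
opening: 0.0427
grasp_force: 3.1
```

```bash
python3 - <<'E'
from h import *;from station import cams
hs()
a=cams.snapshot("scene")[150:290,180:350,::-1]; w=cams.snapshot("wrist")[40:300,200:400,::-1]
hs()
cv2.imwrite("pics/tip.png",np.hstack([cv2.resize(a,(437,360),interpolation=cv2.INTER_CUBIC),cv2.resize(w,(277,360))]))
E
```

```text
hous [-0.006   0.0046  0.1036] head 10.95 f [-6.1  -1.37  0.84] 0.04268835787701501 3.098416216671467 4.25
hous [-0.006   0.0046  0.1036] head 10.95 f [-5.95 -0.72  1.34] 0.04247702892668553 3.0892316764220595 4.35
```

View pics/tip.png

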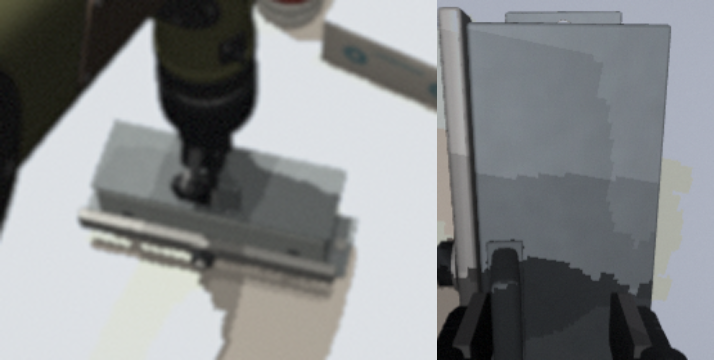

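The lid still looks level; the near finger is pressing on the tab with 6 N (wrist crop: tab between the fingers at about (505,300)). I lift under this preload so friction raises the tab.

Emit:
move_arm --pt "0.5 0 0.004 -0.012 0" --pt "0.5 0 0.004 -0.012 0" --pt "0.5 0 0 0 0"

```text
time_s: 4.65
ee_pos: [0.5312, 0.0498, 0.1106]
tcp_rot: [-1.999, -2.423, 0.001]
contact_force: [-5.3, -1.0, 1.2]
opening: 0.0425
grasp_force: 3.0
```

```bash
python3 - <<'E'
from h import *;from station import cams
hs()
c=cams.get_calibration("wrist");w=cams.snapshot("wrist")[...,::-1].copy()
q=proj(c,np.array([H+ex*x+ey*y+[0,0,z] for x,y,z in [(-.038,.105,.082),(.034,.105,.082)]]));print(q)
cv2.imwrite("pics/w3.png",w)
for u in range(0,5):
    x=int(q[0,0]+ (q[1,0]-q[0,0])*(u*.2+.1)); col=w[:,x].astype(int).sum(1)
    y0=int(q[0,1]);g=np.abs(np.diff(col[y0-20:y0+20]));print(x,[(y0-20+i,int(g[i])) for i in np.argsort(-g)[:4]])
E
```

```text
hous [-0.0019  0.0046  0.1106] head 10.95 f [-5.37 -0.01  1.2 ] 0.04245276974533495 3.025460846520218 4.65
[[211.19654849  62.01666576]
 [353.15376449  62.18302867]]
225 [(np.int64(54), 120), (np.int64(55), 110), (np.int64(57), 43), (np.int64(56), 29)]
253 [(np.int64(49), 198), (np.int64(55), 82), (np.int64(51), 51), (np.int64(58), 40)]
282 [(np.int64(49), 163), (np.int64(57), 96), (np.int64(50), 44), (np.int64(71), 32)]
310 [(np.int64(49), 193), (np.int64(57), 91), (np.int64(50), 89), (np.int64(60), 27)]
338 [(np.int64(58), 113), (np.int64(59), 95), (np.int64(61), 25), (np.int64(60), 9)]
```

Emit:
move_arm --pt "0.5 0 0.01 -0.01 0" --pt "0.5 0 0.01 -0.008 0" --pt "0.5 0 0 0 0"

```text
time_s: 5.0
ee_pos: [0.5347, 0.0505, 0.115]
tcp_rot: [-1.998, -2.421, 0.005]
contact_force: [-8.0, -1.9, 5.1]
opening: 0.0428
grasp_force: 4.9
```

```bash
python3 - <<'E'
from h import *;from station import cams
hs()
c=cams.get_calibration("wrist");w=cams.snapshot("wrist")[...,::-1].copy()
cv2.imwrite("pics/w4.png",w)
for t in(0,8,12,16,20):
    a=np.radians(t);f=lambda x,z:(.030+(x-.030)*np.cos(a)+(z-.078)*np.sin(a), .078-(x-.030)*np.sin(a)+(z-.078)*np.cos(a))
    q=proj(c,np.array([H+ex*f(x,z)[0]+ey*.105+[0,0,f(x,z)[1]] for x,z in [(-.038,.082),(.034,.082)]]));print(t,q.round(1).tolist())
for x in range(200,360,20):
    col=w[:,x].astype(int).sum(1);g=np.abs(np.diff(col[30:90]));print(x,[(int(30+i),int(g[i])) for i in np.argsort(-g)[:4]])
cv2.imwrite("pics/w4c.png",cv2.resize(np.vstack([w[30:290,150:410]]),(600,600)))
E
```

```text
hous [0.0016 0.0047 0.115 ] head 10.95 f [-8.16 -0.31  5.13] 0.04278265432938543 4.934123852290213 5.0
0 [[206.5, 63.3], [344.8, 63.4]]
8 [[204.4, 60.6], [345.5, 63.6]]
12 [[204.3, 59.2], [345.9, 63.7]]
16 [[204.9, 57.7], [346.1, 63.7]]
20 [[206.4, 56.1], [346.3, 63.8]]
200 [(48, 146), (50, 51), (49, 48), (60, 37)]
220 [(54, 127), (55, 99), (57, 24), (60, 20)]
240 [(55, 99), (52, 82), (57, 27), (56, 25)]
260 [(56, 138), (50, 123), (52, 50), (51, 40)]
280 [(50, 174), (57, 156), (56, 117), (55, 60)]
300 [(50, 144), (58, 139), (51, 37), (61, 24)]
320 [(50, 149), (59, 70), (52, 69), (56, 61)]
340 [(60, 181), (61, 45), (62, 24), (63, 19)]
```

View pics/w4c.png

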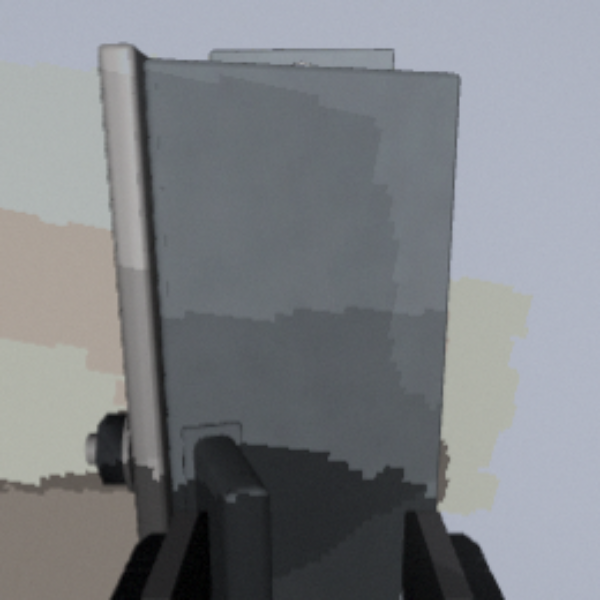

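The plate's left edge now slopes about 6 px over 130 (rows 54 to 60), which is about 16° of tip with the far edge still on the rim. I let it settle back, centre, and then grip.

Emit:
move_arm --pt "0.5 0 -0.03 0.01 0" --pt "0.5 0 -0.03 0.01 0" --pt "0.5 0 -0.03 0.01 0" --pt "0.5 -0.019 -0.03 0.01 0" --pt "0.5 0 0 0 0"

```text
time_s: 5.55
ee_pos: [0.5073, 0.0398, 0.1044]
tcp_rot: [-2.0, -2.423, 0.001]
contact_force: [-1.0, -0.0, 0.3]
opening: 0.0426
grasp_force: 0.0
```

Emit:
move_arm --pt "0.5 0 0 0 0" --pt "0.5 0 0 0 0"

```text
time_s: 5.75
ee_pos: [0.509, 0.0405, 0.1048]
tcp_rot: [1.999, 2.423, 0.002]
contact_force: [-0.3, -0.7, 0.1]
opening: 0.0427
grasp_force: 0.0
```

```bash
python3 - <<'E'
from h import *;from station import cams
hs()
c=cams.get_calibration("wrist");w=cams.snapshot("wrist")[...,::-1].copy()
cv2.imwrite("pics/w5.png",w)
q=proj(c,np.array([H+ex*x+ey*y+[0,0,z] for x,y,z in [(-.038,.105,.082),(.034,.105,.082),(-.033,.025,.118),(-.023,.025,.118)]]));print(q.round(1))
for x in range(220,340,20):
    col=w[:,x].astype(int).sum(1);g=np.abs(np.diff(col[30:90]));print(x,[(int(30+i),int(g[i])) for i in np.argsort(-g)[:3]])
for r in(100,160):
    row=w[r].astype(int).sum(1);g=np.abs(np.diff(row));print(r,[(int(i),int(g[i])) for i in np.argsort(-g)[:6]])
E
```

```text
hous [-0.0255 -0.0003  0.1048] head 10.95 f [-0.45 -0.59  0.11] 0.04266501089387033 0.0 5.75
[[256.4  49.2]
 [404.8  49.6]
 [265.3 230.8]
 [287.6 230.8]]
220 [(40, 11), (63, 11), (58, 10)]
240 [(34, 156), (36, 47), (37, 45)]
260 [(65, 31), (68, 30), (56, 25)]
280 [(40, 157), (46, 76), (49, 51)]
300 [(40, 147), (46, 142), (48, 60)]
320 [(46, 171), (40, 167), (48, 67)]
100 [(257, 216), (402, 193), (236, 187), (252, 107), (262, 106), (251, 99)]
160 [(258, 207), (262, 185), (239, 169), (396, 129), (257, 99), (254, 96)]
```

Emit:
move_arm --pt "0.5 0 -0.01 0.03 0" --pt "0.5 0 0 0.033 0" --pt "0.5 0 0 0 0" --pt "0 0 0 0 0" --pt "0 0 0 0 0"

```text
time_s: 6.3
ee_pos: [0.506, 0.04, 0.0888]
tcp_rot: [1.999, 2.423, 0.0]
contact_force: [-0.4, -0.2, 1.8]
opening: 0.0142
grasp_force: 0.3
```

Emit:
move_arm --pt "0 0 0 0 0" --pt "0 0 0 0 0" --pt "0 0 0 0 0" --pt "0 0 0 0 0"

```text
time_s: 6.7
ee_pos: [0.5063, 0.04, 0.0891]
tcp_rot: [1.999, 2.423, 0.001]
contact_force: [0.9, 0.8, 0.6]
opening: 0.0095
grasp_force: 58.8
```

```bash
python3 -c "from h import *;hs()"
```

```text
hous [-0.0283 -0.0002  0.0891] head 10.96 f [1.05 0.63 0.58] 0.009464511058740695 58.81406307220459 6.7
```

Emit:
move_arm --pt "0 0 0 -0.06 0" --pt "0 0 0 -0.1 0" --pt "0 0 0 -0.1 0" --pt "0 0 0 0 0" --pt "0 0 0 0 0"

```text
time_s: 7.2
ee_pos: [0.5054, 0.0399, 0.1532]
tcp_rot: [-1.999, -2.423, 0.001]
contact_force: [-1.0, 0.1, -3.0]
opening: 0.0092
grasp_force: 59.0
```

```bash
python3 - <<'E'
from h import *;from station import cams
hs()
a=cams.snapshot("scene")[100:340,100:400,::-1]
cv2.imwrite("pics/lift.png",cv2.resize(a,(600,480)))
E
```

```text
hous [-0.0292 -0.0002  0.1532] head 10.95 f [-0.98  0.32 -3.03] 0.009242662717275599 58.991848826408386 7.2
```

View pics/lift.png

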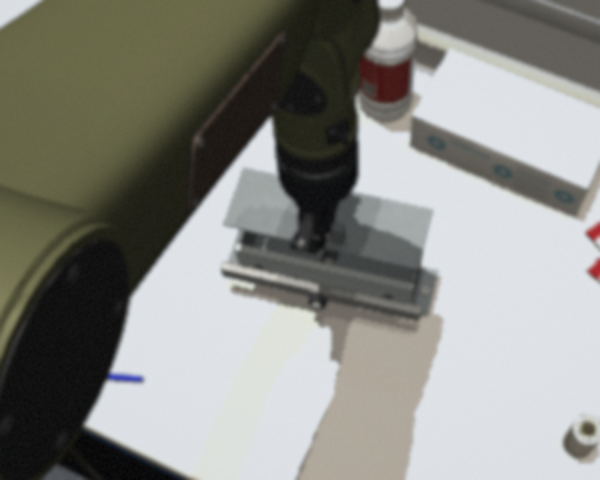

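The lid hangs level in the grip above the open housing. I carry it left and lower it.

Emit:
move_arm --pt "0 0.1 0 0 0" --pt "0 0.17 0 0 0" --pt "0 0.17 0 0 0" --pt "0 0.17 0 0 0" --pt "0 0.17 0 0 0"

```text
time_s: 7.75
ee_pos: [0.4668, 0.2322, 0.1517]
tcp_rot: [-1.999, -2.422, 0.006]
contact_force: [0.2, 0.8, -3.2]
opening: 0.0089
grasp_force: 59.0
```

Emit:
move_arm --pt "0 0.17 0 0 0" --pt "0 0.11 0 0 0" --pt "0 0 0 0 0" --pt "0 0 0 0 0" --pt "0 0 0 0 0"

```text
time_s: 8.25
ee_pos: [0.4546, 0.2988, 0.1525]
tcp_rot: [-2.0, -2.422, 0.005]
contact_force: [0.1, -0.5, -2.9]
opening: 0.0088
grasp_force: 59.0
```

```bash
python3 -c "from h import *;hs()"
```

```text
hous [-0.0301  0.2636  0.1525] head 10.91 f [ 0.04 -0.52 -2.9 ] 0.008832363988433121 59.00873422622681 8.25
```

Emit:
move_arm --pt "0 0 0 0.12 0" --pt "0 0 0 0.14 0" --pt "0 0 0 0.13 0" --pt "0 0 0 0.09 0" --pt "0 0 0 0.03 0"

```text
time_s: 8.75
ee_pos: [0.4534, 0.2973, 0.0236]
tcp_rot: [-2.001, -2.42, 0.009]
contact_force: [-0.4, 0.5, -2.7]
opening: 0.0093
grasp_force: 58.9
```

Emit:
move_arm --pt "0 0 0 0 0" --pt "0 0 0 0.01 0" --pt "0 0 0 0.01 0" --pt "0 0 0 0 0" --pt "0 0 0 0 0"

```text
time_s: 9.25
ee_pos: [0.4558, 0.3005, 0.022]
tcp_rot: [1.999, 2.423, 0.002]
contact_force: [0.2, 0.4, -3.1]
opening: 0.0088
grasp_force: 59.0
```

```bash
python3 -c "from h import *;hs()"
```

```text
hous [-0.0286  0.265   0.022 ] head 10.96 f [ 0.22  0.32 -3.09] 0.00877260586777171 59.04445230960846 9.25
```

Still about 5 mm above contact.

Emit:
move_arm --pt "0 0 0 0.01 0" --pt "0 0 0 0.008 0" --pt "0 0 0 0 0" --pt "0 0 0 0 0"

```text
time_s: 9.65
ee_pos: [0.4555, 0.3003, 0.0171]
tcp_rot: [1.999, 2.423, 0.001]
contact_force: [-0.8, -0.2, 1.3]
opening: 0.0089
grasp_force: 59.6
```

```bash
python3 -c "from h import *;hs()"
```

```text
hous [-0.0289  0.265   0.0171] head 10.96 f [-0.87 -0.08  1.3 ] 0.008921798315563476 59.56132113933563 9.65
```

Emit:
move_arm --pt "0.5 0 0 0 0" --pt "0.5 0 0 0 0" --pt "0.5 0 0 0 0" --pt "0.5 0 0 0 0" --pt "0.5 0 0 0 0"

```text
time_s: 10.15
ee_pos: [0.4554, 0.3001, 0.0168]
tcp_rot: [1.999, 2.423, 0.0]
contact_force: [-0.3, -0.4, 0.1]
opening: 0.0429
grasp_force: 0.0
```

Emit:
move_arm --pt "0.5 0 0 -0.05 0" --pt "0.5 0 0 -0.15 0" --pt "0.5 0 0 -0.18 0" --pt "0.5 0 0 -0.18 0" --pt "0.5 0 0 -0.1 0"

```text
time_s: 10.65
ee_pos: [0.4569, 0.3011, 0.1869]
tcp_rot: [1.998, 2.422, 0.009]
contact_force: [0.1, 0.4, 0.4]
opening: 0.0431
grasp_force: 0.0
```

Emit:
move_arm --pt "0.6 0 0 0 -0.0455" --pt "0.6 0 0 0 -0.0455" --pt "0.6 0 0 0 -0.0455" --pt "0.6 0 0 0 -0.0455" --pt "0.6 0 0 0 -0.0455"

```text
time_s: 11.15
ee_pos: [0.4554, 0.3001, 0.1829]
tcp_rot: [1.016, 2.972, 0.001]
contact_force: [-0.3, -0.8, 0.4]
opening: 0.0514
grasp_force: 0.0
```

Emit:
move_arm --pt "0.6 0 0 0 -0.0455" --pt "0.6 0 0 0 -0.0455" --pt "0.6 0 0 0 -0.0455" --pt "0.6 0 0 0 -0.0455" --pt "0.6 0 0 0 -0.0455"

```text
time_s: 11.65
ee_pos: [0.4554, 0.3001, 0.1828]
tcp_rot: [-0.088, 3.14, 0.001]
contact_force: [0.2, -0.3, -0.6]
opening: 0.0508
grasp_force: 0.0
```

Emit:
move_arm --pt "0.6 0 0 0 -0.045" --pt "0.6 0 0 0 0" --pt "0.6 0 0 0 0"

```text
time_s: 11.95
ee_pos: [0.4554, 0.3002, 0.1824]
tcp_rot: [-0.295, 3.127, 0.0]
contact_force: [-0.1, -0.6, 0.5]
opening: 0.0514
grasp_force: 0.0
```

```bash
python3 - <<'E'
from h import *;from station import cams
hs()
a=cams.snapshot("scene")[110:320,60:360,::-1];w=cams.snapshot("top")[180:300,120:340,::-1]
cv2.imwrite("pics/place.png",np.vstack([cv2.resize(a,(450,315)),cv2.resize(w,(450,245))]))
E
```

```text
hous [-0.029   0.2648  0.1824] head 100.79 f [-0.18 -0.54  0.5 ] 0.05141579700480148 0.0 11.95
```

View pics/place.png

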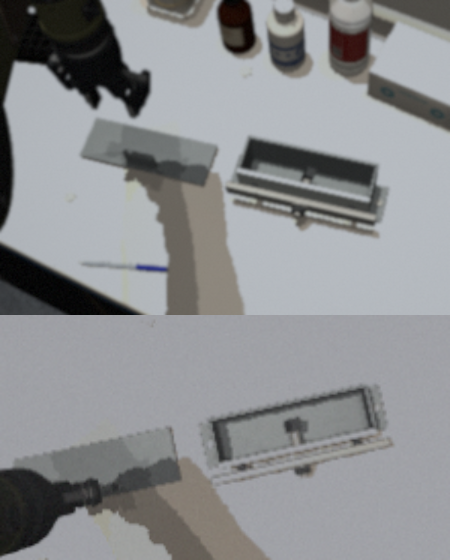

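The lid lies flat to the left; the housing is open, and the dark bolt head is at top-image pixel about (265,234). I move over it.

Emit:
move_arm --pt "0.6 -0.02 -0.17 0 0" --pt "0.6 -0.02 -0.18 0 0" --pt "0.6 -0.02 -0.18 0 0" --pt "0.6 -0.02 -0.18 0 0" --pt "0.6 -0.02 -0.18 0 0"

```text
time_s: 12.55
ee_pos: [0.5225, 0.0848, 0.182]
tcp_rot: [-0.298, 3.127, 0.0]
contact_force: [1.2, 0.6, -0.3]
opening: 0.0512
grasp_force: 0.0
```

Emit:
move_arm --pt "0.6 -0.016 -0.169 0 0" --pt "0.6 0 0 0 0" --pt "0.6 0 0 0 0" --pt "0.6 0 0 0 0"

```text
time_s: 12.95
ee_pos: [0.5338, 0.0464, 0.1818]
tcp_rot: [0.3, -3.127, -0.001]
contact_force: [-0.2, -0.3, 0.9]
opening: 0.0513
grasp_force: 0.0
```

```bash
python3 - <<'E'
from h import *;from station import cams
hs()
print(onz(cams.get_calibration("top"),[(265.2,233.9)],.06)-H, proj(cams.get_calibration("top"),H+[0,0,.06]))
c=cams.get_calibration("wrist");w=cams.snapshot("wrist")[...,::-1].copy()
q=proj(c,np.array([H+ex*x+ey*y+[0,0,z] for x,y,z in [(-.026,.097,.078),(.026,.097,.078),(.026,-.097,.078),(-.026,-.097,.078),(.008,0,.062),(-.008,0,.062),(0,0,.046)]]));print(q.round(1))
for a in q: cv2.circle(w,tuple(int(v) for v in a.round()),2,(0,0,255),-1)
cv2.imwrite("pics/w6.png",w)
E
```

```text
hous [-0.      0.0008  0.1818] head 100.96 f [-0.3  -0.29  0.94] 0.05125240732852988 0.0 12.95
[[-0.00190339 -0.00453896  0.06      ]] [[263.41959433 233.20098898]]
[[400.3 174.9]
 [393.3 234.1]
 [168.6 233.9]
 [161.6 174.6]
 [281.1 208.5]
 [281.1 191.1]
 [281.2 195.1]]
```

View pics/w6.png

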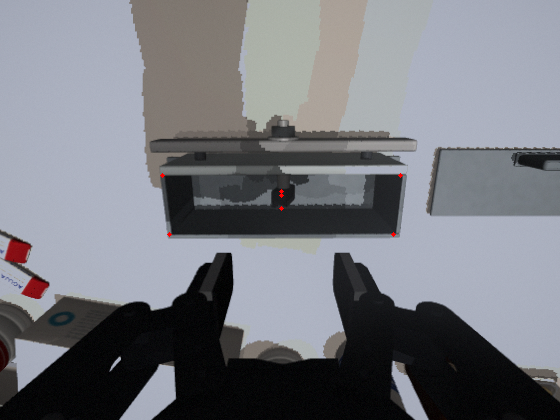

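The projected mouth corners and head land on the picture (head about (283,195), between the fingers' lines). I descend into the gap.

Emit:
move_arm --pt "0.6 0 0 0.1 0" --pt "0.6 0 0 0.1 0" --pt "0.6 0 0 0.1 0" --pt "0.6 0 0 0.05 0" --pt "0.6 0 0 0 0"

```text
time_s: 13.5
ee_pos: [0.5319, 0.047, 0.0923]
tcp_rot: [0.303, -3.122, -0.0]
contact_force: [-0.4, 0.6, 0.1]
opening: 0.0513
grasp_force: 0.0
```

Emit:
move_arm --pt "0.6 0 0 0.05 0" --pt "0.6 0 0 0.05 0" --pt "0.6 0 0 0.05 0" --pt "0.6 0 0 0 0"

```text
time_s: 13.9
ee_pos: [0.5333, 0.0466, 0.0564]
tcp_rot: [0.302, -3.125, -0.0]
contact_force: [-0.3, -0.8, 0.3]
opening: 0.0512
grasp_force: 0.0
```

```bash
python3 -c "from h import *;hs()"
```

```text
hous [-0.0005  0.0011  0.0564] head 101.03 f [-0.39 -0.7   0.35] 0.05118063929747776 0.0 13.9
```

Emit:
move_arm --pt "0.6 0 0 0.05 0" --pt "0.6 0 0 0.04 0" --pt "0.6 0 0 0.025 0" --pt "0.6 0 0 0 0" --pt "0.6 0 0 0 0"

```text
time_s: 14.4
ee_pos: [0.5343, 0.0458, 0.0283]
tcp_rot: [-0.3, 3.127, -0.0]
contact_force: [0.6, -0.4, 1.0]
opening: 0.0513
grasp_force: 0.0
```

```bash
python3 -c "from h import *;hs()"
```

```text
hous [0.0003 0.0002 0.0283] head 100.97 f [ 0.5  -0.53  0.96] 0.051306807649191995 0.0 14.4
```

Emit:
move_arm --pt "0 0 0 0 0" --pt "0 0 0 0 0" --pt "0 0 0 0 0" --pt "0 0 0 0 0" --pt "0 0 0 0 0"

```text
time_s: 14.9
ee_pos: [0.5343, 0.0468, 0.0284]
tcp_rot: [-0.301, 3.127, 0.004]
contact_force: [-0.6, 5.5, 1.9]
opening: 0.0132
grasp_force: 58.7
```

Emit:
move_arm --pt "0 0 0 0 0" --pt "0 0 0 0 0" --pt "0 0 0 0 0" --pt "0 0 0 0 0" --pt "0 0 0 0 0"

```text
time_s: 15.4
ee_pos: [0.5343, 0.0468, 0.0284]
tcp_rot: [-0.301, 3.127, 0.004]
contact_force: [-1.2, 5.4, 1.2]
opening: 0.0131
grasp_force: 58.7
```

```bash
python3 -c "from h import *;hs()"
```

```text
hous [0.0005 0.0012 0.0284] head 101.0 f [-0.16  5.56  1.21] 0.013144462747292756 58.6918580532074 15.4
```

```bash
python3 -c "
from station import robot
print(robot.finish_job())"
```

```text
the job is handed in; nothing more can be done
None
```

The job is handed in, and the station gave no verdict. I tipped the lid about 16° (estimated from the wrist image) by pushing its tab, let it settle back, then gripped it, lifted it off and set it flat and released about 26 cm left of the housing. The bolt head is held in the gap at about 59 N; I judge it upright only from the 13.1 mm finger opening across its 14 mm faces.

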